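Cock the striker of the tile ring tester

ROBOT

A 7-joint arm with a two-finger parallel gripper is mounted at the origin on the work surface. World frame = base frame: x ahead of the robot, y to its left, z up, the work surface at z = 0. Lengths are in m, angles in rad, forces in N, time in s.
With the tool pointing down it reaches from about 0.4 to 0.85 m from the base axis. Payload 10.4 kg.
Tool frame: the origin (TCP) lies on the centre line of the jaws, within the pads' length; the fingertips stand 17 mm ahead of it and the grasp point (between the pads) lies 2 mm behind it (env.tcp_to_tips is the distance from the TCP to the fingertips, in m); z points along the fingers, y is the line along which they close (so a half turn about z gives the same grasp; the last joint's range is limited). The gripper opens to 87 mm and grips with 3 to 60 N. Pads are 19 mm wide; open, the fingers measure 117 mm over their backs; the gripper's body (75 mm by 190 mm) begins 51 mm behind the grasp point.
Start: joints at [-1.156, 0.332, -0.065, 1.46, 0.022, 1.35, -0.088], TCP at [0.265, 0.566, 0.24] pointing down, gripper open.
Joint ranges: [-2.6, 2.6], [-0.5, 2.12], [-1.47, 1.34], [0.16, 2.42], [-1.27, 4.41], [0.06, 2.06], [-2.6, 2.6]. Speed limits (rad/s): [2.22, 2.22, 2.79, 2.79, 3.14, 3.14, 3.14].

INTERFACE

Orientations are given as a 3x3 rotation matrix whose columns are the frame's x, y, z axes.
In Python, from workcell import env gives the robot as it stands.
- The arm moves only by the tool jog_arm, never from a script. Its argument "commands" is a list of rows, each a list of 2 entries, a list of its own where there are three numbers: the shift along the tool's x, y, z in mm, then the turn about the tool's z in degrees. A call has 1 to 12 rows; each row is the pose to reach, as a shift and turn from the pose commanded when the call began, along the tool's axes at that moment; what a row does not reach only later rows make up. A row lasts 1/12 s, in which the tool goes at most 41.7 mm and 7.16 degrees, less where a joint would pass 70% of its speed; a pose out of reach is approached as far as the arm can. A call with a gripper value outside its range is refused whole. "fingers" is the opening, from -1 (shut) to 1 (fully open), set as the call begins (left out, the last holds). The fingers move at their own pace and stop on an object; "force" is the grip in N (left out, the last holds). Time passes only in rows, so rows that repeat a pose let the fingers close. It gives the time, the measured TCP pose, the force, the opening and the grip force at its end, in the units of the state.
- env.sense(): the state, without advancing time (a new reading comes with each control period).
- env.capture(name): name is "scene" or "top"; returns a dict with "frame" (420x560x3 uint8, red, green, blue), "mtx" (3x3 intrinsics, pixels), "R" (3x3) and "t" (3): a world point X has camera coordinates R X + t. Camera axes: x right, y down, z forward; pixel columns grow to the right and rows downward; lengths in m; the calibration is good to about 2 mm. A picture is of the moment at which its call begins. There is no depth.
- env.sign_off(): hands the job in; it is judged then, once.
The state is a dict: "time": time; "joints": joint angles; "dq": joint speeds; "tau": joint torques, N m; "tcp_pos": TCP position; "orientation": TCP orientation; "ft_force": force on the tool from outside, world axes, zero at the start; "wrist_torque": the same for the moment, N m; "finger_gap": opening from 0.0 (shut) to 1.0 (fully open); "grip_force": force on a finger pad.
Only numpy, scipy, OpenCV 4.12 (cv2) and the standard library are available. Lean on these libraries where they do the work, as an engineer would, in place of code of your own. Each camera call takes 0.05 s, during which the arm holds its last target. There are 200 camera calls.

TASK

Of the two ring testers on the pottery bench, take the one that has a test tile standing in its holder: draw its sprung striker arm back by the upright wooden handle, away from the tile, until the hair-trigger catch hooks the end of the arm, then let go so that it stays cocked. Do not let the striker snap back at the tile, and leave the other tester's striker at rest.

Things in the scene. Friction and masses are not known exactly. Their poses are not given: they have to be found in the camera images.
- tester: Ring tester with a tile in its holder: fixed plywood board 220 x 280 x 15 mm. Origin: centre of its underside, z up. Striker pivot: vertical axis at x = +65 mm, y = 0 of this frame. At rest the striker points 150 deg anticlockwise from +x (seen from above), beside the 63 mm high tile; cocked, to 210 deg at the catch. Only the handle rises over 65 mm. A loose cutter lies at the +x -y corner.
- handle (a point): The point to grip on the loaded tester's striker: on the axis of its upright wooden handle, a cylinder 22 mm in diameter that stands from 58 to 125 mm above the bench. This point is 100 mm above the bench and 100 mm from the pivot axis. The handle is fixed to the striker and moves with it.
- striker (a joint): Its striker (rad): 0 at rest, growing anticlockwise as drawn back. Spring: 2.5 N at the handle at rest, 4.5 N cocked. From 0.9 rad its end pushes the catch aside (under 2 N more); by 1.06 the catch snaps in and later holds it at 1.04. Stop at 1.22: draw to 1.10-1.18, let go. The catch, a steel hook lever 40-50 mm above the bench with a 65 mm high brass pin, fires at a touch of 1 to 2 N.
- spare_striker (a joint): Striker (rad) of the other tester, to be left alone: 0 at rest. That tester is the same but its tile holder is empty; it stands on the other side of the bench's middle, the two board centres at least 350 mm apart, and has a loose wooden stamp on its board's corner.

How it is judged:
At the end, for the whole second after the job is handed in: The loaded tester's striker stands still, held by its catch at about 1.04 rad (between 1.0 and 1.1), with nothing holding it but the catch; the other tester's striker is at rest (below 0.1 rad) (value of joint striker between 1 and 1.1 rad and velocity of joint striker between -0.2 and 0.2 rad/s and value of joint spare_striker below 0.1 rad); the robot touches nothing.
It fails at once if the striker snaps back at the tile (faster than 2.5 rad/s in the last 0.3 rad) (value of joint striker below 0.3 rad and velocity of joint striker below -2.5 rad/s).
It fails at once if the other tester's striker is drawn by more than 0.2 rad (value of joint spare_striker above 0.2 rad).
It also fails if it takes over 38 s, if anything falls off the work surface, if the arm or the gripper's body presses on something with over 40 N, if the wrist force passes 120 N, or if a joint passes its speed limit or range.

## Working session

There is one attempt and no reset: what is moved stays moved. The work goes in short steps, Python scripts to look and compute and a tool call to move; the robot and the scene stay as the last step left them, time stands still between calls to the robot, and variables do not carry over. Pictures are saved under pics/ and viewed, at most 10 in all, crops included, and the job is handed in when it is done.

Besides the shell and the picture viewer there is one more tool, called after "Call:" by a JSON object that holds its "name" and its "arguments". jog_arm: Moves the arm, as the interface text tells. Its arguments: {"type":"object","properties":{"commands":{"type":"array"},"fingers":{"type":"number"},"force":{"type":"number"}},"required":["commands"]}

```bash
mkdir -p pics; ls
python3 - <<'E'
from workcell import env
import cv2, numpy as np
for n in("scene","top"):
    c=env.capture(n); cv2.imwrite(f"pics/{n}0.png",c["frame"][:,:,::-1]); np.savez(f"{n}0.npz",**c)
    print(n,c["mtx"].round(1).tolist(),c["R"].round(3).tolist(),c["t"].round(3).tolist())
s=env.sense();print(s["time"],s["tcp_pos"],np.round(s["orientation"],3).tolist(),s["finger_gap"])
E
```

```text
pics
scene [[412.9, 0.0, 281.7], [0.0, 412.9, 213.2], [0.0, 0.0, 1.0]] [[-0.655, 0.755, -0.023], [0.44, 0.356, -0.824], [-0.614, -0.55, -0.566]] [0.371, -0.164, 1.084]
top [[408.0, 0.0, 282.4], [0.0, 408.0, 212.7], [0.0, 0.0, 1.0]] [[-0.003, -0.999, -0.044], [-0.995, 0.007, -0.102], [0.103, 0.044, -0.994]] [0.035, 0.576, 0.754]
0.1 [0.26479983 0.56578567 0.23884736] [[-0.906, 0.424, -0.0], [0.424, 0.906, -0.001], [-0.0, -0.001, -1.0]] 1.002348584758785
```

View pics/scene0.png

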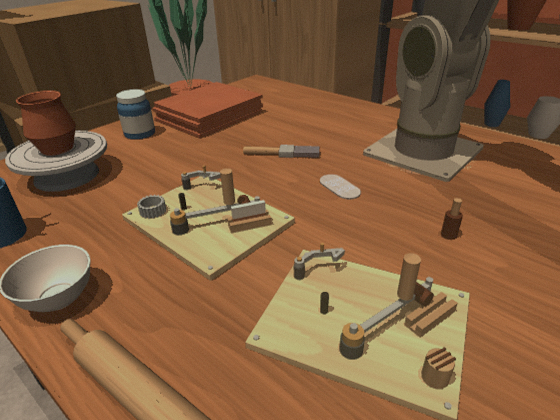

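View pics/top0.png

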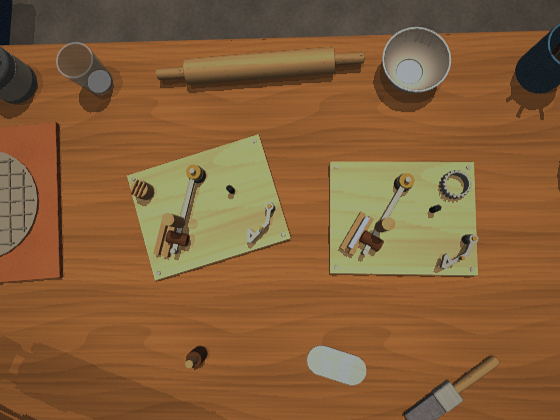

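The scene view shows the loaded tester on the left, with its tile by the handle at (227,188) and the ring cutter at (152,206). In the top view it is the right board (cols 330–477, rows 162–275): pivot near (405,181), handle top near (387,224), catch near (470,240)–(445,262). The other board, with the stamp and the empty holder, is on the left of the top view.

```bash
cat > h.py <<'E'
import numpy as np, cv2
def ray(c,uv,z):
    d=c["R"].T@np.linalg.solve(c["mtx"],[*uv,1.]); o=-c["R"].T@c["t"]
    return o+d*(z-o[2])/d[2]
def proj(c,X):
    p=c["mtx"]@(c["R"]@np.array(X)+c["t"]); return p[:2]/p[2]
def tri(cs,uvs):
    P=[c["mtx"]@np.c_[c["R"],c["t"]] for c in cs]
    X=cv2.triangulatePoints(P[0],P[1],np.array(uvs[0],float),np.array(uvs[1],float))[:,0]; return X[:3]/X[3]
E
python3 - <<'E'
from h import *
t=dict(np.load("top0.npz"));s=dict(np.load("scene0.npz"))
hsv=cv2.cvtColor(t["frame"],cv2.COLOR_RGB2HSV)
m=cv2.inRange(hsv,(22,40,120),(45,255,255))
m=cv2.morphologyEx(m,cv2.MORPH_OPEN,np.ones((3,3)))
for c in cv2.findContours(m,cv2.RETR_EXTERNAL,cv2.CHAIN_APPROX_NONE)[0]:
    if cv2.contourArea(c)<3000: continue
    b=cv2.boxPoints(cv2.minAreaRect(cv2.convexHull(c)))
    ap=cv2.approxPolyDP(cv2.convexHull(c),8,True)[:,0]
    W=np.array([ray(t,p,.015) for p in ap])
    print(ap.tolist());print(W.round(4).tolist(),W.mean(0).round(4), np.linalg.norm(np.diff(W,axis=0,append=W[:1]),axis=1).round(3))
a=cv2.resize(t["frame"][150:285,320:485],None,fx=4.8,fy=4.4,interpolation=cv2.INTER_CUBIC)
a=cv2.resize(t["frame"][155:280,325:483],None,fx=4,fy=4,interpolation=cv2.INTER_CUBIC)
b=cv2.resize(s["frame"][160:270,120:300],None,fx=4,fy=4,interpolation=cv2.INTER_CUBIC)
cv2.imwrite("pics/ta.png",a[:,:,::-1]);cv2.imwrite("pics/sa.png",b[:,:,::-1])
E
```

```text
[[473, 162], [475, 234], [434, 274], [330, 272], [331, 162]]
[[0.6742, -0.3389, 0.015], [0.5341, -0.3357, 0.015], [0.4585, -0.2555, 0.015], [0.4624, -0.0588, 0.015], [0.6777, -0.0638, 0.015]] [ 0.5614 -0.2106  0.015 ] [0.14  0.11  0.197 0.215 0.275]
[[258, 135], [289, 237], [154, 278], [127, 175]]
[[0.7347, 0.0811, 0.015], [0.53, 0.0198, 0.015], [0.451, 0.2843, 0.015], [0.6563, 0.3457, 0.015]] [0.593  0.1827 0.015 ] [0.214 0.276 0.214 0.276]
```

View pics/ta.png

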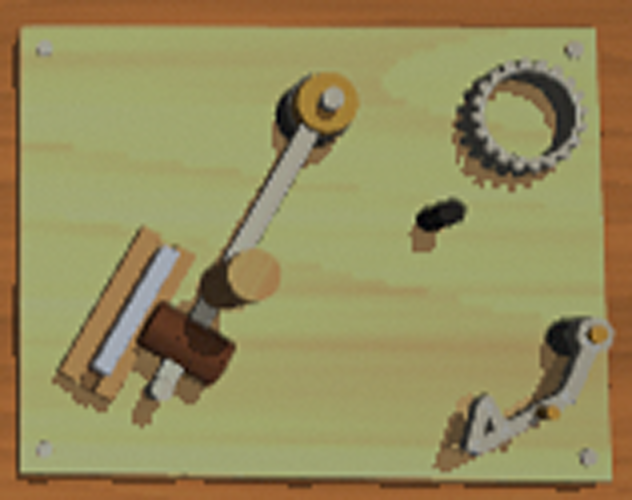

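View pics/sa.png

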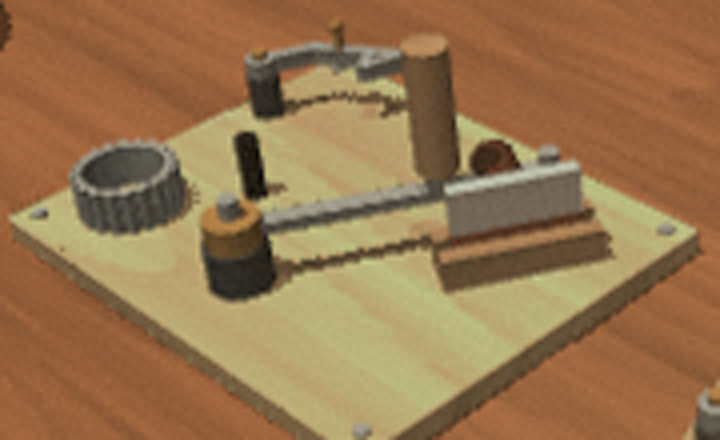

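The crops show the handle's top at top pixel (388.8,223.8) and scene pixel (226.8,170.8). The pivot pin is at top (408,180), the catch pin at top (462,258), and the tile is on the handle's +y side.

Run:
```python
from h import *
t=dict(np.load("top0.npz"));s=dict(np.load("scene0.npz"))
C=np.array([ray(t,p,.0155) for p in [(330,162),(474.25,162),(477.75,273.75),(329.5,273.25)]])
print(C.round(4).tolist()); ctr=C.mean(0)[:2]
ex=(C[0]+C[1]-C[2]-C[3])[:2]; ey=(C[0]+C[3]-C[1]-C[2])[:2]
th=np.arctan2(ex[1],ex[0]); th2=np.arctan2(-ey[0],ey[1]); print("ctr",ctr,"yaw",np.degrees([th,th2]))
S=np.array([ray(t,np.array(p)/4+(325,155),.017) for p in [(44,49),(573,49),(588,457),(43,449)]]);
ctr2=S.mean(0)[:2]; e=(S[0]+S[3]-S[1]-S[2])[:2]; th3=np.arctan2(-e[0],e[1]); print("screws",ctr2,np.degrees(th3))
h1=ray(t,(388.75,223.75),.125);h2=ray(s,(226.75,170.75),.125);h=tri((t,s),((388.75,223.75),(226.75,170.75)))
print("handle",h1,h2,h)
for th_ in (th,th3):
  for c_ in (ctr,ctr2):
    R=np.array([[np.cos(th_),-np.sin(th_)],[np.sin(th_),np.cos(th_)]]);pv=c_+R@[.065,0]
    print("pivot",pv,"handle model",pv+R@(.1*np.array([np.cos(np.radians(150)),.5])), "r",np.linalg.norm(h1[:2]-pv),"ang",np.degrees(np.arctan2(*(h1[:2]-pv)[::-1]))%360)
print("pivot pin at .065",ray(t,(408.25,180),.065),"catch pin",ray(t,(325+550/4,155+412/4),.065),"hooktip",ray(t,(325+475/4,155+445/4),.05))
```

```text
[[0.6776, -0.0618, 0.0155], [0.674, -0.3411, 0.0155], [0.4589, -0.3369, 0.0155], [0.46, -0.0577, 0.0155]]
ctr [ 0.56766001 -0.19938838] yaw [-1.10580457 -0.48027449]
screws [ 0.56725764 -0.19940601] -0.8048214884114056
handle [ 0.54652398 -0.1496027   0.125     ] [ 0.54719738 -0.14592918  0.125     ] [ 0.54586472 -0.14914574  0.12348285]
pivot [ 0.6326479  -0.20064279] handle model [ 0.54702643 -0.14898079] r 0.10011204278368917 ang 149.3475152557655
pivot [ 0.63224554 -0.20066043] handle model [ 0.54662406 -0.14899842] r 0.09977513175535312 ang 149.22100562399913
pivot [ 0.6326536  -0.20030139] handle model [ 0.54676192 -0.14908987] r 0.09994332116887912 ang 149.5175546716475
pivot [ 0.63225123 -0.20031902] handle model [ 0.54635955 -0.1491075 ] r 0.09960575602216912 ang 149.39140603765765
pivot pin at .065 [ 0.6309449  -0.20008719  0.065     ] catch pin [ 0.48902323 -0.2907974   0.065     ] hooktip [ 0.47405978 -0.26242155  0.05      ]
```

Call:
{"name": "jog_arm", "arguments": {"commands": [[[-25,-23,0],6],[[-50,-46,0],13],[[-78,-72,0],20],[[-106,-98,0],27],[[-134,-124,0],34],[[-162,-150,0],41],[[-190,-176,0],48],[[-218,-202,0],55],[[-246,-228,0],62],[[-274,-254,0],69],[[-300,-280,0],76],[[-320,-302,0],82]], "fingers": 1, "force": 30}}

```text
time: 1.1
tcp_pos: [0.4273, 0.154, 0.2394]
orientation: [[0.302, 0.953, -0.0], [0.953, -0.302, -0.0], [-0.0, 0.0, -1.0]]
ft_force: [-0.3, 0.3, 0.1]
finger_gap: 0.998
grip_force: 0.0
```

```bash
cat > go.py <<'E'
import sys,numpy as np
from workcell import env
# go.py x y z yaw_deg(of tool y): shift/turn in tool axes
x,y,z,a=map(float,sys.argv[1:5]); s=env.sense(); R=np.array(s["orientation"])
yaw=np.degrees(np.arctan2(R[1,1],R[0,1]))
print(s["time"],np.round(s["tcp_pos"],4),"yaw",yaw.round(1),"z",R[:,2].round(3),"F",np.round(s["ft_force"],1),"gap",round(s["finger_gap"],3),"grip",s["grip_force"],"q",np.round(s["joints"],2))
print("shift mm",(R.T@(np.array([x,y,z])-s["tcp_pos"])*1000).round(1),"turn",round(-((a-yaw+180)%360-180),1))
E
python3 go.py .5466 -.149 .24 -120.8
```

```text
1.1 [0.4273 0.154  0.2394] yaw -17.6 z [-0. -0. -1.] F [-0.3  0.3  0.1] gap 0.998 grip 0.0 q [-0.77 -0.06  0.32  1.9   0.02  1.3  -0.77]
shift mm [-252.9  205.1   -0.5] turn 103.2
```

Call:
{"name": "jog_arm", "arguments": {"commands": [[[-22,18,0],7],[[-45,36,0],14],[[-68,55,0],21],[[-92,74,0],28],[[-116,94,0],35],[[-140,114,0],42],[[-164,133,0],49],[[-188,152,0],56],[[-212,172,0],63],[[-234,190,0],70],[[-248,201,0],77],[[-253,205,0],84]]}}

```text
time: 2.1
tcp_pos: [0.5483, -0.1486, 0.2392]
orientation: [[0.979, -0.202, -0.001], [-0.202, -0.979, -0.002], [-0.0, 0.002, -1.0]]
ft_force: [-0.4, -0.7, -1.1]
finger_gap: 1.001
grip_force: 0.0
```

```bash
python3 go.py .5466 -.149 .24 -120.8
```

```text
2.1 [ 0.5483 -0.1486  0.2392] yaw -101.6 z [-0.001 -0.002 -1.   ] F [-0.4 -0.7 -1.1] gap 1.001 grip 0.0 q [-0.41  0.23  0.7   1.65 -0.15  1.32 -1.46]
shift mm [-1.6  0.8 -0.8] turn 19.2
```

Call:
{"name": "jog_arm", "arguments": {"commands": [[[-1,0,8],6],[[-2,1,22],13],[[-2,1,40],19],[[-2,1,60],19],[[-2,1,80],19],[[-2,1,100],19],[[-2,1,118],19],[[-2,1,130],19],[[-2,1,138],19],[[-2,1,138],19]]}}

```text
time: 2.93
tcp_pos: [0.5454, -0.1455, 0.1001]
orientation: [[0.865, -0.501, -0.002], [-0.501, -0.865, 0.0], [-0.002, 0.001, -1.0]]
ft_force: [-0.7, 0.4, 0.4]
finger_gap: 0.998
grip_force: 0.0
```

```bash
python3 go.py .5466 -.149 .101 -120.8
python3 - <<'E'
from workcell import env
import cv2
a=env.capture("scene")["frame"][90:270,100:340]; b=env.capture("top")["frame"][130:310,300:500]
a=cv2.resize(a,(400,300)); b=cv2.resize(b,(333,300)); cv2.imwrite("pics/g1.png",cv2.hconcat([a,b])[:,:,::-1])
E
```

```text
2.9333 [ 0.5454 -0.1455  0.1001] yaw -120.1 z [-0.002  0.    -1.   ] F [-0.7  0.4  0.4] gap 0.998 grip 0.0 q [-0.4   0.38  0.69  1.81 -0.28  1.05 -1.69]
shift mm [ 2.8  2.4 -0.9] turn 0.7
```

View pics/g1.png

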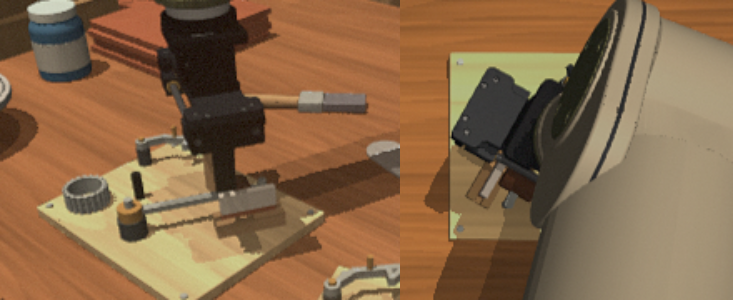

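The gripper is down over the handle with the tile clear beneath it. I'll trim the few mm of offset, then close.

Call:
{"name": "jog_arm", "arguments": {"commands": [[[3,2,0],1],[[3,2,0],1],[[3,2,0],1]]}}

```text
time: 3.28
tcp_pos: [0.5483, -0.1493, 0.1023]
orientation: [[0.856, -0.517, 0.001], [-0.517, -0.856, -0.0], [0.001, -0.001, -1.0]]
ft_force: [1.0, 0.1, -0.1]
finger_gap: 0.999
grip_force: 0.0
```

Call:
{"name": "jog_arm", "arguments": {"commands": [[[0,0,0],0],[[0,0,0],0],[[0,0,0],0],[[0,0,0],0],[[0,0,0],0],[[0,0,0],0],[[0,0,0],0],[[0,0,0],0]], "fingers": -1, "force": 30}}

```text
time: 3.95
tcp_pos: [0.5478, -0.149, 0.1015]
orientation: [[0.856, -0.516, -0.0], [-0.516, -0.856, 0.0], [-0.0, -0.0, -1.0]]
ft_force: [0.7, -0.1, 0.1]
finger_gap: 0.479
grip_force: 0.0
```

```bash
python3 go.py .5466 -.149 .101 -120.8
```

```text
3.95 [ 0.5478 -0.149   0.1015] yaw -121.1 z [-0.  0. -1.] F [ 0.7 -0.1  0.1] gap 0.479 grip 0.0 q [-0.39  0.39  0.7   1.81 -0.28  1.05 -1.7 ]
shift mm [-1.   0.6  0.5] turn -0.3
```

Still closing (22 mm is a gap of about 0.25); wait more.

Call:
{"name": "jog_arm", "arguments": {"commands": [[[0,0,0],0],[[0,0,0],0],[[0,0,0],0],[[0,0,0],0],[[0,0,0],0],[[0,0,0],0],[[0,0,0],0],[[0,0,0],0]]}}

```text
time: 4.62
tcp_pos: [0.5479, -0.1487, 0.1015]
orientation: [[0.857, -0.516, 0.0], [-0.516, -0.857, 0.0], [-0.0, -0.0, -1.0]]
ft_force: [1.1, 2.6, -0.2]
finger_gap: 0.242
grip_force: 30.0
```

Run:
```python
import numpy as np
from workcell import env
s=env.sense();R=np.array(s["orientation"]);p=s["tcp_pos"]
P=np.array([.6325,-.2005]);d=p[:2]-P
print(p.round(4),np.linalg.norm(d),np.degrees(np.arctan2(d[1],d[0]))%360,s["finger_gap"],s["grip_force"],s["ft_force"].round(1))
r=.1; a0=149.2
for k in np.r_[0:1.145:.06,1.14]:
    a=np.radians(a0)+k; D=np.r_[P+r*np.array([np.cos(a),np.sin(a)]),p[2]]-p
    print(round(k,2),(R.T@D*1000).round(1),round(-np.degrees(k),1))
```

```text
[ 0.5479 -0.1487  0.1015] 0.09918802305185377 148.51824517919798 0.24218127976937184 30.000001383014023 [ 1.1  2.6 -0.2]
0.0 [-0.8  1.2 -0. ] -0.0
0.06 [-0.6  7.2 -0. ] -3.4
0.12 [-0.  13.2 -0. ] -6.9
0.18 [ 0.9 19.1 -0. ] -10.3
0.24 [ 2.2 24.9 -0. ] -13.8
0.3 [ 3.8 30.7 -0. ] -17.2
0.36 [ 5.8 36.4 -0. ] -20.6
0.42 [ 8.1 41.9 -0. ] -24.1
0.48 [10.7 47.3 -0. ] -27.5
0.54 [13.7 52.5 -0. ] -30.9
0.6 [16.9 57.6 -0. ] -34.4
0.66 [20.5 62.4 -0. ] -37.8
0.72 [24.3 67.  -0. ] -41.3
0.78 [28.4 71.4 -0. ] -44.7
0.84 [32.8 75.5 -0. ] -48.1
0.9 [37.4 79.3 -0. ] -51.6
0.96 [42.2 82.9 -0. ] -55.0
1.02 [47.2 86.2 -0. ] -58.4
1.08 [52.5 89.1 -0. ] -61.9
1.14 [57.9 91.8 -0. ] -65.3
1.14 [57.9 91.8 -0. ] -65.3
```

Call:
{"name": "jog_arm", "arguments": {"commands": [[[-1,4,0],-2],[[-1,8,0],-4],[[0,13,0],-7],[[1,19,0],-10],[[2,25,0],-14],[[4,31,0],-17],[[6,36,0],-21],[[8,42,0],-24],[[11,47,0],-28],[[14,53,0],-31],[[16,56,0],-33],[[17,58,0],-34]]}}

```text
time: 5.62
tcp_pos: [0.5344, -0.2063, 0.1016]
orientation: [[0.999, 0.055, 0.003], [0.055, -0.999, 0.001], [0.003, -0.001, -1.0]]
ft_force: [11.4, 6.1, -5.9]
finger_gap: 0.245
grip_force: 30.0
```

```bash
cat > arc.py <<'E'
import sys,numpy as np
from workcell import env
s=env.sense();R=np.array(s["orientation"]);p=s["tcp_pos"]
P=np.array([.6325,-.2005]);d=p[:2]-P
ang=np.degrees(np.arctan2(d[1],d[0]))%360; yaw=np.degrees(np.arctan2(R[1,1],R[0,1]))
print(s["time"],p.round(4),"r",np.linalg.norm(d),"ang",ang,"striker",np.radians(ang-149.2),"yawoff",yaw+120.8-(ang-149.2),s["finger_gap"],s["grip_force"],s["ft_force"].round(1))
for k in map(float,sys.argv[1:]):
    a=np.radians(149.2)+k; D=np.r_[P+.1*np.array([np.cos(a),np.sin(a)]),.1015]-p
    print(k,(R.T@D*1000).round(1),round(-(-120.8+np.degrees(k)-yaw),1))
E
python3 arc.py .66 .72 .78 .84 .9 .96 1.02 1.08 1.14 1.06
```

```text
5.6167 [ 0.5344 -0.2063  0.1016] r 0.09828471303653584 ang 183.36673004486107 striker 0.5963219339228958 yawoff -0.23472408432110115 0.24543401961722744 30.000303662382066 [11.4  6.1 -5.9]
0.66 [-1.5  6.4  0. ] -3.9
0.72 [-0.9 12.3  0. ] -7.3
0.78 [ 0.  18.3  0. ] -10.8
0.84 [ 1.3 24.1  0. ] -14.2
0.9 [ 3.  29.9  0. ] -17.6
0.96 [ 5.  35.6  0. ] -21.1
1.02 [ 7.3 41.1  0.1] -24.5
1.08 [ 9.9 46.5  0.1] -27.9
1.14 [12.9 51.7  0.1] -31.4
1.06 [ 9.  44.7  0.1] -26.8
```

Call:
{"name": "jog_arm", "arguments": {"commands": [[[1,3,0],-2],[[2,6,0],-3],[[2,12,0],-7],[[3,18,0],-10],[[4,23,0],-14],[[6,29,0],-17],[[8,35,0],-21],[[10,40,0],-24],[[12,44,0],-27],[[14,48,0],-29],[[15,50,0],-31],[[15,50,0],-31]]}}

```text
time: 6.62
tcp_pos: [0.5515, -0.2548, 0.1015]
orientation: [[0.828, 0.561, 0.002], [0.561, -0.828, 0.002], [0.003, -0.001, -1.0]]
ft_force: [4.9, 8.2, -0.4]
finger_gap: 0.246
grip_force: 30.0
```

```bash
python3 arc.py 1.14 1.05
```

```text
6.6167 [ 0.5515 -0.2548  0.1015] r 0.09750496613384951 ang 213.82738777399496 striker 1.127960703619341 yawoff 0.3160234174588936 0.24631086858668436 30.00037119258195 [ 4.9  8.2 -0.4]
1.14 [-2.5  1.2 -0. ] -0.4
1.05 [-2.1 -7.8 -0. ] 4.8
```

Call:
{"name": "jog_arm", "arguments": {"commands": [[[0,-1,0],1],[[0,-3,0],2],[[0,-5,0],3],[[0,-7,0],4],[[0,-7,0],4],[[0,-7,0],4]]}}

```text
time: 7.12
tcp_pos: [0.5476, -0.2486, 0.1015]
orientation: [[0.866, 0.5, 0.002], [0.5, -0.866, 0.002], [0.003, -0.001, -1.0]]
ft_force: [7.0, 6.7, -1.9]
finger_gap: 0.243
grip_force: 30.0
```

```bash
python3 arc.py 1.04
python3 - <<'E'
from workcell import env
import cv2
a=env.capture("scene")["frame"][110:260,120:320]; b=env.capture("top")["frame"][130:310,330:500]
a=cv2.resize(a,(500,375)); b=cv2.resize(b,(300,375)); cv2.imwrite("pics/g2.png",cv2.hconcat([a,b])[:,:,::-1])
E
```

```text
7.1167 [ 0.5476 -0.2486  0.1015] r 0.09759521694822107 ang 209.50231394033023 striker 1.052473924830038 yawoff 0.5266030551515613 0.2427112112586715 30.00096743926406 [ 7.   6.7 -1.9]
1.04 [-2.4 -1.3  0. ] 1.2
```

View pics/g2.png

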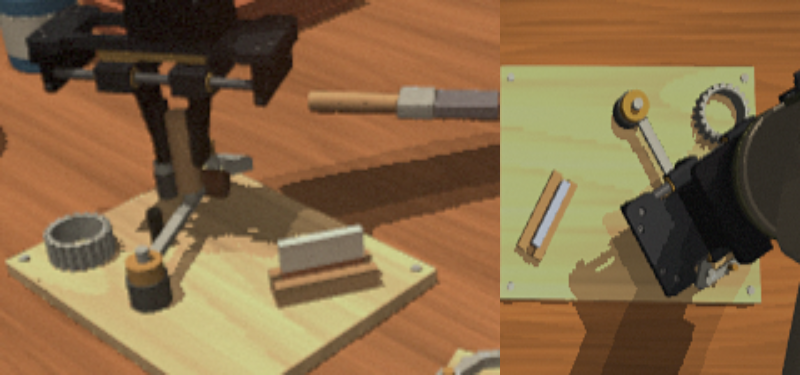

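The tester is drawn, with the arm end near the catch hook. Next I'll ease a little further and see whether the catch takes the spring load.

Call:
{"name": "jog_arm", "arguments": {"commands": [[[1,0,0],0],[[3,-1,0],0],[[3,-2,0],1],[[3,-2,0],1],[[3,-2,0],1]]}}

```text
time: 7.63
tcp_pos: [0.5471, -0.2474, 0.1015]
orientation: [[0.876, 0.483, -0.001], [0.483, -0.876, 0.001], [-0.0, -0.001, -1.0]]
ft_force: [-3.5, 2.6, 4.1]
finger_gap: 0.242
grip_force: 30.0
```

```bash
python3 arc.py 1.04
```

```text
7.6333 [ 0.5471 -0.2474  0.1015] r 0.09741378803146088 ang 208.8125911862272 striker 1.040435991845017 yawoff 0.05483553240203065 0.2419144980360967 30.00102417077869 [-3.5  2.6  4.1]
1.04 [-2.6 -0.  -0. ] 0.1
```

Call:
{"name": "jog_arm", "arguments": {"commands": [[[0,-1,0],0],[[0,-1,0],1],[[0,-1,0],1],[[0,-1,0],1]]}}

```text
time: 7.97
tcp_pos: [0.5466, -0.2466, 0.1015]
orientation: [[0.884, 0.467, -0.001], [0.467, -0.884, 0.001], [-0.001, -0.001, -1.0]]
ft_force: [-5.4, 4.3, 4.4]
finger_gap: 0.245
grip_force: 30.0
```

```bash
python3 arc.py 1.03
```

```text
7.9667 [ 0.5466 -0.2466  0.1015] r 0.09742830280197745 ang 208.20941921443318 striker 1.029908654981465 yawoff -0.346355063570428 0.2451713636857965 30.001175603829324 [-5.4  4.3  4.4]
1.03 [-2.6  0.  -0. ] -0.4
```

Call:
{"name": "jog_arm", "arguments": {"commands": [[[0,-1,0],0],[[0,-1,0],0],[[0,-1,0],0],[[0,-1,0],0]]}}

```text
time: 8.3
tcp_pos: [0.5465, -0.2464, 0.1015]
orientation: [[0.884, 0.468, -0.0], [0.468, -0.884, -0.001], [-0.0, 0.0, -1.0]]
ft_force: [-2.3, -0.2, 1.4]
finger_gap: 0.246
grip_force: 30.0
```

```bash
python3 arc.py 1.03;  python3 - <<'E'
from workcell import env
import cv2
c=env.capture("scene")["frame"][130:215,160:240]; b=env.capture("top")["frame"][180:290,380:490]
a=cv2.resize(c,(400,425),interpolation=cv2.INTER_CUBIC); b=cv2.resize(b,(400,425),interpolation=cv2.INTER_CUBIC); cv2.imwrite("pics/g3.png",cv2.convertScaleAbs(cv2.hconcat([a,b])[:,:,::-1],alpha=1.6))
E
```

```text
8.3 [ 0.5465 -0.2464  0.1015] r 0.0974169801275515 ang 208.07728281050626 striker 1.0276024396711951 yawoff -0.20258600221171008 0.24560094341666844 30.00007862225175 [-2.3 -0.2  1.4]
1.03 [-2.6  0.2  0. ] -0.3
```

View pics/g3.png

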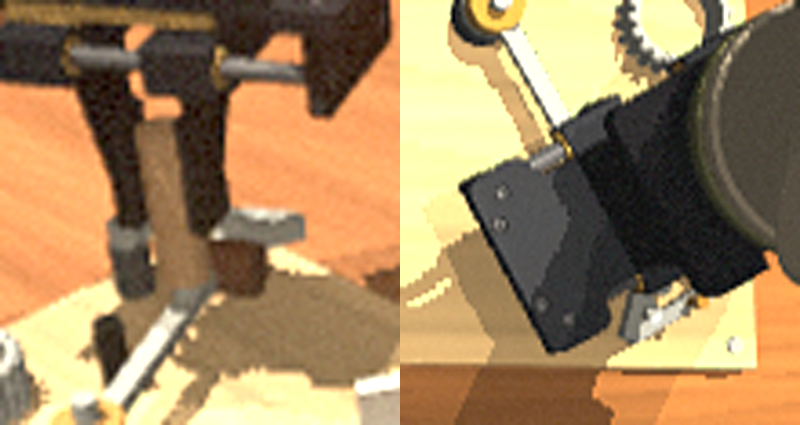

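The last 1 mm of easing moved the arm only 0.2 mm, and the tangential force fell to about 1 N. The picture shows the hook over the arm's end, so the catch holds. I'll let go slowly, then lift.

Call:
{"name": "jog_arm", "arguments": {"commands": [[[0,0,0],0],[[0,0,0],0],[[0,0,0],0],[[0,0,0],0],[[0,0,0],0],[[0,0,0],0],[[0,0,0],0],[[0,0,0],0]], "fingers": 0.1}}

```text
time: 9.07
tcp_pos: [0.5468, -0.2458, 0.1015]
orientation: [[0.884, 0.468, 0.0], [0.468, -0.884, 0.0], [0.0, 0.0, -1.0]]
ft_force: [-0.2, 0.3, -0.6]
finger_gap: 0.547
grip_force: 0.0
```

```bash
python3 arc.py 1.03;  python3 - <<'E'
from workcell import env
import cv2
c=env.capture("scene")["frame"][110:260,120:320]
cv2.imwrite("pics/g4.png",cv2.resize(c,(700,525),interpolation=cv2.INTER_CUBIC)[:,:,::-1])
E
```

```text
9.0667 [ 0.5468 -0.2458  0.1015] r 0.09695593626242124 ang 207.84683475599576 striker 1.0235803623651714 yawoff 0.06992990383090358 0.5470109192581324 0.0 [-0.2  0.3 -0.6]
1.03 [-3.   0.6  0. ] -0.3
```

View pics/g4.png

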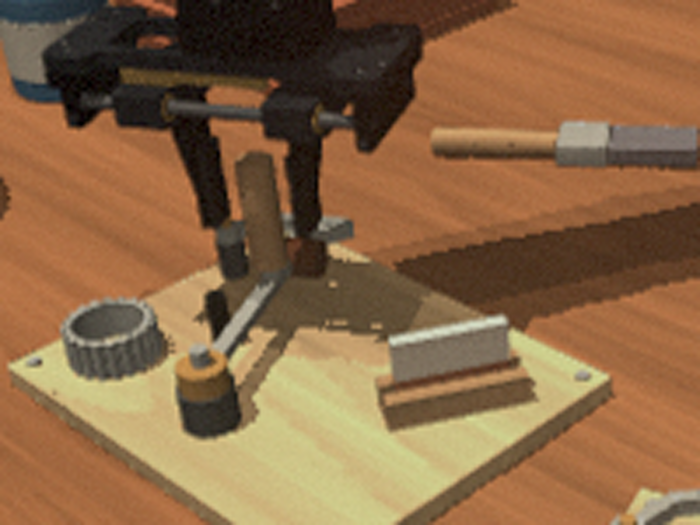

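The fingers are open with a gap on both sides of the handle, and the striker stays cocked. Lift straight up.

Call:
{"name": "jog_arm", "arguments": {"commands": [[[0,0,-6],0],[[0,0,-15],0],[[0,0,-28],0],[[0,0,-45],0],[[0,0,-65],0],[[0,0,-85],0],[[0,0,-105],0],[[0,0,-120],0],[[0,0,-130],0],[[0,0,-130],0],[[0,0,-130],0],[[0,0,-130],0]]}}

```text
time: 10.12
tcp_pos: [0.5463, -0.2456, 0.2307]
orientation: [[0.884, 0.468, -0.001], [0.468, -0.884, 0.0], [-0.001, -0.001, -1.0]]
ft_force: [0.7, 0.1, -0.5]
finger_gap: 0.551
grip_force: 0.0
```

```bash
python3 arc.py;  python3 - <<'E'
from workcell import env
import cv2
c=env.capture("scene")["frame"][90:400,110:490]
cv2.imwrite("pics/g5.png",cv2.resize(c,None,fx=1.9,fy=1.9,interpolation=cv2.INTER_CUBIC)[:,:,::-1])
E
```

```text
10.1167 [ 0.5463 -0.2456  0.2307] r 0.09724498683769432 ang 207.62176423299587 striker 1.0196521406896377 yawoff 0.2984112697845447 0.5511310644441747 0.0 [ 0.7  0.1 -0.5]
```

View pics/g5.png

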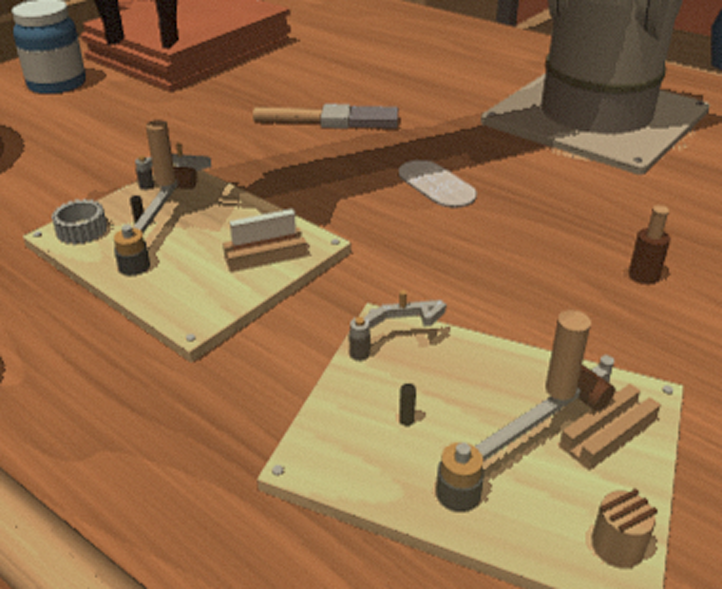

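The loaded striker stays cocked at the catch, with its handle at crop pixel (158,150). The spare striker is at rest, and the gripper is clear.

```bash
python3 -c "
from workcell import env
print(env.sign_off())"
```

```text
the job is handed in; nothing more can be done
None
```

The loaded tester's striker is cocked and held by its catch, the other tester's striker was left at rest, the gripper is clear of everything, and the job was handed in at about 10 s (no verdict was returned).

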